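# Knock test on a riveted stud: park the trigger's safety cap, cock the hammer, trip it

## Robot

A 6-joint arm with a two-finger parallel gripper is mounted at the origin on the work surface. World frame = base frame: x ahead of the robot, y to its left, z up, the work surface at z = 0. Lengths are in m, angles in rad, forces in N, time in s.
With the tool pointing down it reaches from about 0.375 to 0.9 m from the base axis. Payload 3.1 kg.
Tool frame: the origin (TCP) lies on the front face of the gripper's body, between the roots of the fingers; the fingertips stand 70 mm ahead of it and the grasp point (between the pads) lies 51 mm ahead of it; z points along the fingers, y is the line along which they close (so a half turn about z gives the same grasp; the last joint's range is limited). The gripper opens to 87 mm and grips with 3 to 60 N. Pads are 19 mm wide; open, the fingers measure 117 mm over their backs; the gripper's body (75 mm by 190 mm) begins 51 mm behind the grasp point.
Start: joints at [1.117, 0.527, 1.433, -0, 1.181, -0.178], TCP at [0.17, 0.601, 0.292] pointing down, gripper open.
Joint ranges: [-3.08, 3.08], [-0.75, 2.2], [0.22, 2.44], [-1.43, 4.57], [0, 2.65], [-2.85, 2.85]. Speed limits (rad/s): [2.79, 2.79, 3.14, 3.14, 3.14, 3.14].

## Interface

Orientations are given as a unit quaternion [x, y, z, w].
In Python, from rig import robot, cams, ticket gives the robot as it stands. The module is installed in compiled form; this text tells all that it offers.
- The arm moves only by the shell command python3 -m crank 'ROWS' [FORCE]. ROWS is JSON, a list of rows, each a list of 7 numbers: the shift along the tool's x, y, z in cm, then the turn, a rotation vector about the tool's x, y, z in rad, then the closure, from 0 (fully open) to 1 (shut). A call has 1 to 5 rows; each row shifts and turns the commanded pose from where the row before left it, along the tool's axes as they then stand; what a row does not reach is not made up. A row lasts 1/8 s, in which the tool goes at most 62.5 mm and 10.7 degrees, less where a joint would pass 70% of its speed; a pose out of reach is approached as far as the arm can. A call is refused whole if a number of a shift passes 6.25 or a number of a turn 0.188, either way. A call with a gripper value outside its range is refused whole. The fingers move at their own pace and stop on an object; FORCE is the grip in N (left out, the last holds). Time passes only in rows, so rows that do not move let the fingers close. It gives the time, the measured TCP pose, the force, the opening and the grip force at its end, in the units of the state.
- robot.get_obs(): the state, without advancing time (a new reading comes with each control period).
- cams.camera(name): name is "scene" or "top" or "wrist"; returns the picture (420x560x3 uint8, red, green, blue); there is no depth.
- cams.camera_info(name): a dict with "intrinsics" (3x3 intrinsics, pixels), "pose" (4x4, takes a point from camera to world coordinates). Camera axes: x right, y down, z forward; pixel columns grow to the right and rows downward; lengths in m; the calibration is good to about 2 mm. A picture is of the moment at which its call begins: read the wrist's pose just before it. camera_info takes no time and is no camera call; for the wrist camera it gives the pose at the moment of the call.
- ticket.hand_in(): hands the job in; it is judged then, once.
The state is a dict: "time": time; "q": joint angles; "joint_velocities": joint speeds; "joint_torque": joint torques, N m; "position": TCP position; "tool_rot": TCP orientation; "ft_force": force on the tool from outside, world axes, zero at the start; "moment": the same for the moment, N m; "grip_width": finger opening in m; "grip_force": force on a finger pad.
Only numpy, scipy, OpenCV 4.12 (cv2) and the standard library are available. Lean on these libraries where they do the work, as an engineer would, in place of code of your own. Each camera call takes 0.05 s, during which the arm holds its last target. There are 200 camera calls.

## Task

Make one knock test on the riveted stud: first lift the safety cap off the tester's trigger and set it down, without dropping it, upright in the round cap holder. Then swing the sprung hammer back by its peg until the catch holds it by itself, let go, and press the trigger so that the hammer flies back freely against the stud. Leave the cap in its holder, and do not disturb the other things on the table.

Things in the scene. Friction and masses are not known exactly. Their poses are not given: they have to be found in the camera images.
- tester: Knock tester, fixed: aluminium base plate 250 x 280 mm, 12 mm thick, that carries the hammer, the trigger and a short riveted steel stud (24 mm across, top 55 mm above the table). Origin: centre of the plate's underside, z up. In its frame the hammer's pivot is at (85, 10) mm and the trigger at (-88, -109) mm.
- hammer_hinge (a point): On the upright pivot axis of the hammer, 42 mm above the table (tester frame x 85, y 10).
- hammer (a joint): Angle of the sprung steel hammer arm about its upright pivot, rad. 0: at rest, head against the stud. Grows counter-clockwise from above, as the arm swings away from the stud; a ramped catch under the arm snaps up behind it by about 1.18 and then holds it near 1.13; hard stop at 1.30. A spring pulls it back to 0: 2 N at the peg at rest, 4 N cocked, about 7 N riding over the catch.
- hammer_peg (a point): Top centre of the upright round steel peg, 18 mm across, on the hammer's head, 140 mm from the pivot; the peg is free from 60 to 103 mm above the table, this point at 103 mm. The head under it is 36 x 40 mm with its top 60 mm above the table; the arm behind is 22 mm wide with its top at 50 mm.
- trigger (a joint): Travel of the trigger, m: 0 up, 0.012 fully down. Pressed straight down (3 to 8 N) it withdraws the catch and releases the cocked hammer at about 0.008; a spring returns it. Swinging the arm over the catch moves it too.
- trigger_top (a point): Centre of the flat top of the steel trigger, a round button 28 mm across, 56 mm above the table when up; hidden under the cap at the start. It stands 210 mm from the pivot, outside the hammer's sweep (hammer head reaches 160 mm).
- cap: Loose black plastic safety cap, 70 g nominal: a hollow skirt 56 mm across outside, 48 mm inside, 56 mm high, open below (50 mm deep inside), with a round grip stem 24 mm across from 56 to 88 mm above its lower edge. Origin: centre of the open lower edge, z up through the stem. At the start it stands on the tester's plate, over the trigger and a low collar 42 mm across.
- holder: Cap holder, fixed: plain round aluminium dish on a flat dark rubber ring, 82 mm across outside, 68 mm inside, rim 24 mm high, its inner floor 6 mm above the table. Origin: centre of its underside, z up. The cap stands in it on its open lower edge.
- tray: Bystander: loose clear square tray with rivet nuts, 80 x 80 x 26 mm. Origin: centre of its underside.
- tin: Bystander: loose closed round steel tin, 72 mm across, 55 mm high. Origin: centre of its underside.
- spanner: Bystander: loose steel spanner, 190 mm long, lying flat beyond the cap holder's corner of the table.
- riveter: Bystander: loose red and black cordless rivet tool standing on its battery, about 255 mm high, to the left.
Mind the look-alikes: they are no part of the job. Of the things that look like the cap, the largest one is meant.

How it is judged:
On the way, in this order (a step that is already met when the one before it is completed fails the run):
1. the cap stands upright in the holder, on its floor, let go (horizontal distance between cap and holder below 0.009 m and z of cap in the frame of holder below 0.01 m and angle between cap's own z axis and vertical below 0.1 rad and contact force between the fingers and cap below 0.05 N and value of joint hammer below 0.3 rad), for 0.2 s.
2. the hammer is cocked and held by the catch alone (joint beyond 1.08 rad), let go (value of joint hammer above 1.08 rad and contact force between each of the arm, the fingers and hammer below 0.05 N), for 0.3 s.
3. with the trigger pressed, the hammer flies back faster than 3 rad/s, untouched (velocity of joint hammer below -3 rad/s and value of joint trigger above 0.004 m and contact force between each of the fingers, the arm and hammer below 0.05 N).
At the end, for the whole second after the job is handed in: The hammer rests against the stud (joint below 0.06 rad), the trigger is up (within 3 mm), and the cap stands upright (within 0.1 rad) and still on the holder's floor (origin within 10 mm of the holder's underside in height and 9 mm of its axis) (value of joint hammer below 0.06 rad and value of joint trigger below 0.003 m and horizontal distance between cap and holder below 0.009 m and z of cap in the frame of holder below 0.01 m and angle between cap's own z axis and vertical below 0.1 rad and linear speed of cap below 0.02 m/s); the robot touches nothing.
It fails at once if the cap is dropped or thrown (free of the fingers and faster than 0.7 m/s, a fall of 25 mm) (linear speed of cap above 0.7 m/s and contact force between the fingers and cap below 0.05 N).
It fails at once if a bystander is disturbed (moved more than 25 mm) (distance of any of tray, tin, spanner, riveter from where it was at the start of the episode above 0.025 m).
It also fails if it takes over 64 s, if anything falls off the work surface, if the arm or the gripper's body presses on something with over 40 N, if the wrist force passes 120 N, or if a joint passes its speed limit or range.

## Working session

There is one attempt and no reset: what is moved stays moved. The work goes in short steps, Python scripts to look and compute and a shell command to move; the robot and the scene stay as the last step left them, time stands still between calls to the robot, and variables do not carry over. Pictures are saved under pics/ and viewed, at most 12 in all, crops included, and the job is handed in when it is done.

```bash
mkdir -p pics
python3 - <<'E'
from rig import robot,cams
import cv2
for n in("top","scene"):
    im=cams.camera(n); cv2.imwrite(f"pics/{n}0.png",im[:,:,::-1])
    i=cams.camera_info(n); print(n,i["intrinsics"],i["pose"])
o=robot.get_obs(); print(o)
E
```

```text
top [[456.24386763   0.         274.23326572]
 [  0.         456.24386763 204.01801209]
 [  0.           0.           1.        ]] [[-2.40792681e-03 -9.97556515e-01  6.98226365e-02  5.15943431e-01]
 [-9.99580340e-01  3.85415459e-04 -2.89654286e-02  8.39367167e-02]
 [ 2.88677413e-02 -6.98630814e-02 -9.97138808e-01  1.25726807e+00]
 [ 0.00000000e+00  0.00000000e+00  0.00000000e+00  1.00000000e+00]]
scene [[467.33548695   0.         280.80823432]
 [  0.         467.33548695 208.16529188]
 [  0.           0.           1.        ]] [[-0.51414147  0.73841166 -0.43635624  1.05970347]
 [ 0.85759959  0.43458666 -0.27505888  0.37880688]
 [-0.01347208 -0.51563811 -0.85670056  1.04469392]
 [ 0.          0.          0.          1.        ]]
{'time': 0.1, 'q': array([ 1.11649693e+00,  5.28350016e-01,  1.43376320e+00, -1.55042136e-05,
        1.18141960e+00, -1.78479945e-01]), 'joint_velocities': array([-0.00200453, -0.00202012, -0.00233518,  0.00030293, -0.00262564,
        0.00146788]), 'joint_torque': array([-4.84906741e-04, -4.40986490e+01, -1.77150983e+01,  6.34619105e-02,
        5.34413068e-02, -3.53648375e-05]), 'position': array([0.1699382 , 0.60090703, 0.2913871 ]), 'tool_rot': array([ 1.37470001e-01,  9.90505456e-01, -9.24163238e-04, -2.95015977e-04]), 'ft_force': array([-0.92559914, -0.29161166,  0.39852947]), 'moment': array([-0.01711466, -0.00860307, -0.0216471 ]), 'grip_force': 0.0, 'grip_width': 0.08741594456470952}
```

View pics/top0.png

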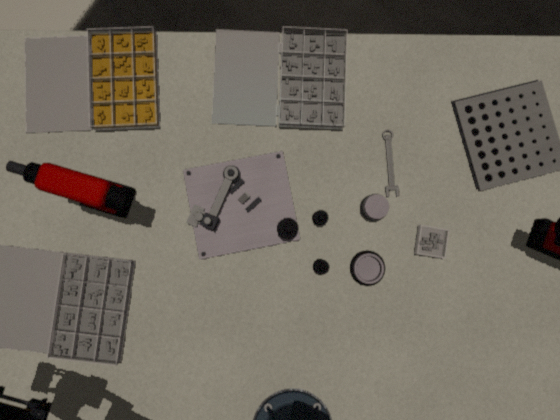

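View pics/scene0.png

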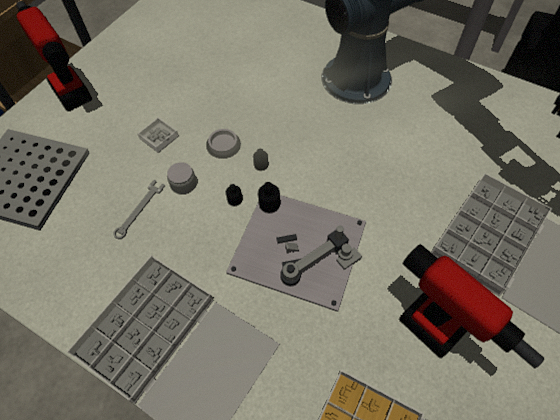

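The top view shows the tester plate with its pivot at about (231,173) and peg near (207,221).
- **Cap candidates:** there are three black ones, at (287,229), (320,218) and (321,267). The one at (287,229) is the largest and stands on the plate's trigger corner, so it is the cap.
- **Holder candidates:** the dish with a dark ring at (368,268) is the holder. The disc at (375,208) is the tin.

Next I'll measure these and check an enlarged crop.

```bash
cat > h.py <<'E'
import numpy as np,cv2
from rig import robot,cams
def ray(info,u,v,z):
    K,P=np.array(info["intrinsics"]),np.array(info["pose"])
    d=P[:3,:3]@np.linalg.solve(K,[u,v,1]); c=P[:3,3]
    return c+d*(z-c[2])/d[2]
def tri(a,b):
    A=[];B=[]
    M=np.zeros((3,3));r=np.zeros(3)
    for info,(u,v) in(a,b):
        K,P=np.array(info["intrinsics"]),np.array(info["pose"])
        d=P[:3,:3]@np.linalg.solve(K,[u,v,1]);d/=np.linalg.norm(d)
        Q=np.eye(3)-np.outer(d,d);M+=Q;r+=Q@P[:3,3]
    return np.linalg.solve(M,r)
def tool(p):
    "world vector p -> tool axes, cm; now"
    from scipy.spatial.transform import Rotation as R
    o=robot.get_obs();return R.from_quat(o["tool_rot"]).inv().apply(np.array(p)-o["position"])*100
def proj(info,p):
    K,P=np.array(info["intrinsics"]),np.array(info["pose"])
    q=K@(P[:3,:3].T@(np.array(p)-P[:3,3]));return q[:2]/q[2]
E
python3 - <<'E'
from h import *
im=cv2.imread("pics/top0.png");i=cams.camera_info("top")
hsv=cv2.cvtColor(im,cv2.COLOR_BGR2HSV)
m=cv2.inRange(hsv,(0,0,0),(179,255,70))
for c in cv2.findContours(m,cv2.RETR_EXTERNAL,cv2.CHAIN_APPROX_NONE)[0]:
    (x,y),r=cv2.minEnclosingCircle(c)
    if 150<x<420 and 120<y<300 and r>2: print("dark",round(x,1),round(y,1),round(r,1),ray(i,x,y,.068)[:2].round(4),ray(i,x,y,.012)[:2].round(4),ray(i,x,y,.024)[:2].round(4))
b=im[:,:,0].astype(int)-im[:,:,1]  # plate is pinkish: compare
print(im[240,240],im[290,240],im[200,290])
for n,(x0,y0,x1,y1) in {"a":(180,145,410,295)}.items():
    cv2.imwrite("pics/crop.png",cv2.resize(im[y0:y1,x0:x1],None,fx=3.4,fy=3.4,interpolation=cv2.INTER_CUBIC))
E
```

```text
dark 378.5 265.5 5.7 [ 0.4385 -0.2221] [ 0.4348 -0.2365] [ 0.4356 -0.2335]
dark 320.4 266.3 8.1 [ 0.437  -0.0703] [ 0.4333 -0.0775] [ 0.4341 -0.076 ]
dark 366.5 268.0 17.7 [ 0.4322 -0.1906] [ 0.4283 -0.2035] [ 0.4292 -0.2007]
dark 287.0 229.4 11.8 [0.5329 0.0163] [0.5337 0.0131] [0.5335 0.0138]
dark 319.9 218.2 8.3 [ 0.5619 -0.0701] [ 0.5641 -0.0773] [ 0.5636 -0.0758]
dark 253.0 204.5 8.8 [0.598  0.1048] [0.6018 0.1058] [0.601  0.1056]
dark 246.5 199.5 2.1 [0.6111 0.1218] [0.6156 0.1236] [0.6146 0.1232]
dark 371.3 208.7 12.8 [ 0.5868 -0.2059] [ 0.5902 -0.2196] [ 0.5894 -0.2167]
dark 221.9 198.7 33.3 [0.6132 0.1859] [0.6177 0.1907] [0.6167 0.1897]
dark 230.4 172.2 3.2 [0.6829 0.1641] [0.6907 0.1679] [0.689 0.167]
dark 310.0 128.5 30.0 [ 0.7999 -0.0459] [ 0.8132 -0.0521] [ 0.8104 -0.0508]
dark 316.0 125.5 20.0 [ 0.808 -0.062] [ 0.8218 -0.0688] [ 0.8188 -0.0674]
dark 284.5 124.0 4.5 [0.8116 0.0217] [0.8256 0.0187] [0.8226 0.0194]
dark 309.5 120.5 2.5 [ 0.8214 -0.0448] [ 0.8358 -0.0508] [ 0.8327 -0.0495]
[112 112 125] [118 130 136] [117 118 128]
```

View pics/crop.png

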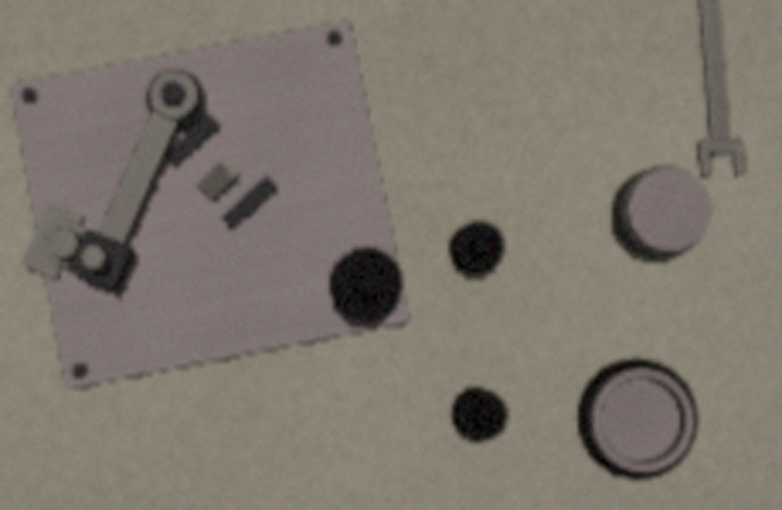

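The crop confirms it: the cap is the larger disc on the plate's corner at crop (366,288), the two smaller ones stand off the plate, and the holder is the ringed dish at crop (638,419). Next I'll refine these positions and work out the moves.

Run:
```python
from h import *
im=cv2.imread("pics/top0.png");i=cams.camera_info("top");s=cams.camera_info("scene")
f=lambda x,y:(180+x/3.4,145+y/3.4)
piv=ray(i,*f(173,95),.058);peg=ray(i,*f(94,257),.103)
scr=[ray(i,*f(*p),.012) for p in((29,96),(334,37),(80,371))]
print("piv",piv,"peg",peg,np.linalg.norm((peg-piv)[:2]))
print("screw",scr)
e=scr[1]-scr[0];print("yaw from screws",np.degrees(np.arctan2(e[1],e[0]))+90, "yaw2",np.degrees(np.arctan2(*(scr[0]-scr[2])[1::-1])))
cap=ray(i,287,229.4,.068); e=piv-cap;print("cap",cap,np.linalg.norm(e[:2]),"yaw3",np.degrees(np.arctan2(e[1],e[0])-np.arctan2(119,173)))
# check in the scene view by triangulating: cap stem, holder; dark blobs
sc=cv2.imread("pics/scene0.png")
for p in(cap,np.r_[cap[:2],.1],peg,piv):print("scene px",proj(s,p).round(1))
# holder bright inner disc
g=cv2.cvtColor(im,cv2.COLOR_BGR2GRAY)
m=cv2.inRange(g[245:292,345:392],0,85);c=max(cv2.findContours(m,cv2.RETR_EXTERNAL,cv2.CHAIN_APPROX_NONE)[0],key=cv2.contourArea)
(x,y),r=cv2.minEnclosingCircle(c);M=cv2.moments(c);print("ring",x+345,y+245,r,M["m10"]/M["m00"]+345,M["m01"]/M["m00"]+245)
print("hold z0",ray(i,x+345,y+245,.002),"z24",ray(i,*f(638,419),.024))
print("scene holder px",proj(s,ray(i,*f(638,419),.024)))
print("tool shift",tool([cap[0],cap[1],.22]))
```

```text
piv [0.68225294 0.16345875 0.058     ] peg [0.55497214 0.21838429 0.103     ] 0.1386261782163102
screw [array([0.68763689, 0.28208224, 0.012     ]), array([0.73623487, 0.0363994 , 0.012     ]), array([0.46739931, 0.23937412, 0.012     ])]
yaw from screws 11.189108157697532 yaw2 10.974497304219508
cap [0.53289715 0.01626485 0.068     ] 0.2096978700111943 yaw3 10.059737869695047
scene px [270. 191.]
scene px [269.6 183.8]
scene px [339.5 227. ]
scene px [290.7 267.8]
ring 366.91077995300293 267.8438663482666 17.86719512939453 366.98070454947776 267.76084262701363
hold z0 [ 0.42789229 -0.20692758  0.002     ] z24 [ 0.42837749 -0.20381292  0.024     ]
scene holder px [223.26809819 139.29788164]
tool shift [-50.84797478 -46.35633053   7.21055477]
```

```bash
python3 -m crank '[[-4.2,-3.8,0,0,0,0,0],[-4.2,-3.8,0,0,0,0,0],[-4.2,-3.8,0,0,0,0,0],[-4.2,-3.8,0,0,0,0,0],[-4.2,-3.8,0,0,0,0,0]]' 10; python3 -m crank '[[-4.2,-3.8,0.6,0,0,0,0],[-4.2,-3.8,0.6,0,0,0,0],[-4.2,-3.8,0.6,0,0,0,0],[-4.2,-3.8,0.6,0,0,0,0],[-4.2,-3.8,0.6,0,0,0,0]]'; python3 -m crank '[[-3,-3,0.6,0,0,0,0],[0,0,0,0,0,0,0]]'
python3 - <<'E'
from h import *
o=robot.get_obs();print(o["time"]);print(tool([.5335,.0155,.141]))
i=cams.camera_info("wrist");im=cams.camera("wrist");cv2.imwrite("pics/w1.png",im[:,:,::-1])
print([proj(i,[.5335,.0155,z]).round(1) for z in(.068,.1)])
E
```

```text
time: 0.72
position: [0.3211, 0.3597, 0.2921]
tool_rot: [0.137, 0.991, -0.0, -0.0]
ft_force: [0.7, -0.0, -0.6]
grip_width: 0.0872
grip_force: 0.0
time: 1.35
position: [0.4715, 0.1197, 0.2619]
tool_rot: [0.138, 0.99, 0.0, -0.0]
ft_force: [-0.5, -0.5, 0.1]
grip_width: 0.087
grip_force: 0.0
time: 1.6
position: [0.4931, 0.0817, 0.2556]
tool_rot: [0.14, 0.99, -0.0, 0.0]
ft_force: [0.0, 1.2, 0.3]
grip_width: 0.0871
grip_force: 0.0
1.6
[-5.71570303 -5.24349919 11.46553057]
[array([229.2, 256.3]), array([223.2, 271. ])]
```

View pics/w1.png

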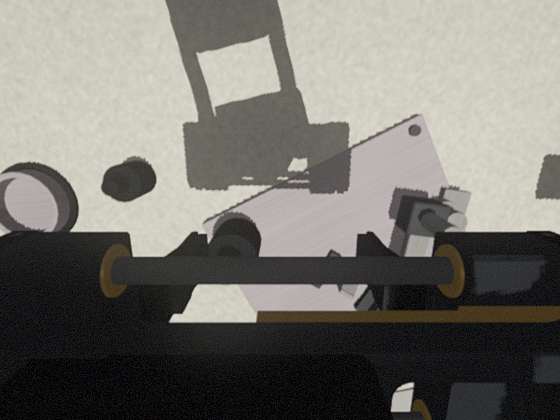

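The wrist view shows the cap at about (236,238), standing on the plate corner and consistent with the estimate, with the holder at (35,200). Moving over it and down.

```bash
python3 -m crank '[[-2.86,-2.62,0,0,0,0,0],[-2.86,-2.62,0,0,0,0,0],[0,0,3.5,0,0,0,0],[0,0,3.5,0,0,0,0],[0,0,2,0,0,0,0]]' 15; python3 -m crank '[[0,0,1.2,0,0,0,0],[0,0,1.2,0,0,0,0],[0,0,0,0,0,0,0]]';  python3 - <<'E'
from h import *
print(tool([.5335,.0155,.140]))
i=cams.camera_info("scene");im=cams.camera("scene");cv2.imwrite("pics/s1.png",cv2.resize(im[130:290,180:380,::-1],None,fx=3.6,fy=3.6))
E
```

```text
time: 2.28
position: [0.5306, 0.0199, 0.1647]
tool_rot: [0.137, 0.991, 0.0, -0.002]
ft_force: [0.8, 1.1, 0.5]
grip_width: 0.0873
grip_force: 0.0
time: 2.65
position: [0.5319, 0.0188, 0.1419]
tool_rot: [0.137, 0.991, 0.0, -0.001]
ft_force: [-0.4, -1.0, 0.3]
grip_width: 0.087
grip_force: 0.0
[-0.24043895 -0.27363721  0.18750681]
```

View pics/s1.png

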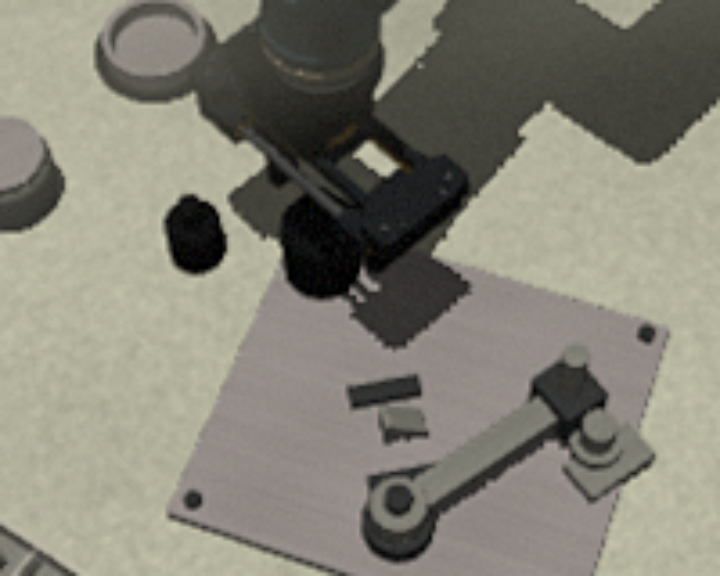

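The view shows the fingers straddling the cap's stem at crop (320,230), clear of its look-alike at (195,235). Closing now, then a lift.

```bash
python3 -m crank '[[-0.2,-0.2,0.1,0,0,0,0],[0,0,0,0,0,0,1],[0,0,0,0,0,0,1],[0,0,0,0,0,0,1],[0,0,0,0,0,0,1]]' 15; python3 -m crank '[[0,0,0,0,0,0,1],[0,0,0,0,0,0,1],[0,0,-0.5,0,0,0,1],[0,0,-2,0,0,0,1],[0,0,-3,0,0,0,1]]'
```

```text
time: 3.32
position: [0.5337, 0.0159, 0.1413]
tool_rot: [0.137, 0.991, -0.0, 0.0]
ft_force: [-0.0, 0.2, 0.2]
grip_width: 0.0551
grip_force: 0.0
time: 3.95
position: [0.5329, 0.016, 0.1962]
tool_rot: [0.138, 0.99, 0.0, -0.001]
ft_force: [-0.0, -0.2, -0.6]
grip_width: 0.0236
grip_force: 15.0
```

```bash
python3 -m crank '[[0,0,0,0,0,0,1]]'
python3 - <<'E'
from h import *
i=cams.camera_info("scene");im=cams.camera("scene")[:,:,::-1];cv2.imwrite("pics/s2.png",cv2.convertScaleAbs(cv2.resize(im[110:230,200:350],None,fx=5,fy=5,interpolation=cv2.INTER_CUBIC),alpha=2.5,beta=20))
print((proj(i,[.5335,.016,.068])-[200,110])*5,(proj(i,[.5335,.016,.126])-[200,110])*5)
E
```

```text
time: 4.08
position: [0.535, 0.0157, 0.1983]
tool_rot: [0.137, 0.991, -0.0, 0.003]
ft_force: [-0.3, 0.3, -0.8]
grip_width: 0.0235
grip_force: 15.0
[349.05386244 405.45536467] [344.97121209 339.06193789]
```

View pics/s2.png

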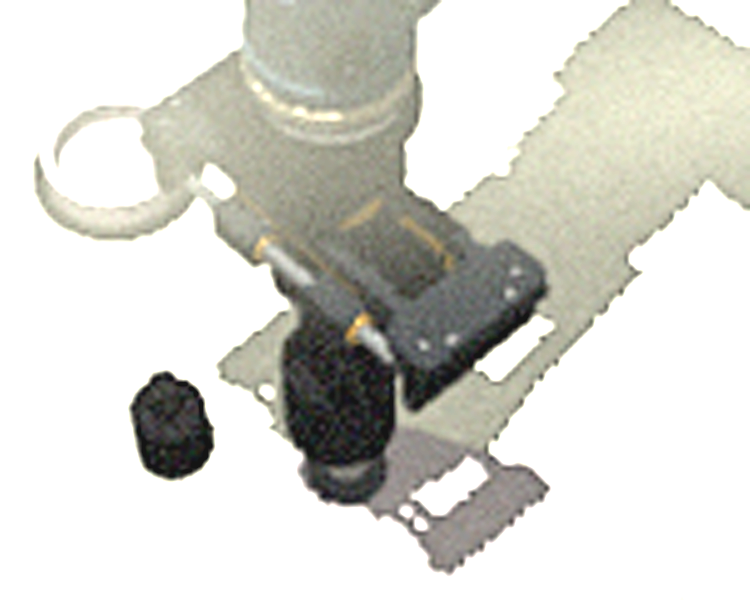

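The cap has come up off the trigger, whose button shows at crop (345,480). The skirt's near lower edge is at about crop (340,464). I'll use that to get the cap's height in the grip.

Run:
```python
from h import *
i=cams.camera_info("scene")
from scipy.optimize import brentq
f=lambda z:(proj(i,[.535+.023,.016+.016,z])[1]-110)*5-464
z=brentq(f,-.05,.2);print("cap bottom z",z)
print("TCP for hold, high",tool([.428,-.205,.198]))
# side-edge check: predicted cap top rim
print((proj(i,[.535,.016,z+.056])-[200,110])*5)
```

```text
cap bottom z 0.05972934555273759
TCP for hold, high [  4.19493588 -24.13338732  -0.10823942]
[344.08407616 353.46629417]
```

```bash
python3 -m crank '[[0,0,-3,0,0,0,1],[0,0,-3,0,0,0,1],[0.8,-4,0,0,0,0,1],[0.8,-4,0,0,0,0,1],[0.8,-4,0,0,0,0,1]]'; python3 -m crank '[[0.8,-4,0,0,0,0,1],[0.7,-4,0,0,0,0,1],[0.3,-2.6,0,0,0,0,1],[0,-1.5,0,0,0,0,1],[0,0,0,0,0,0,1]]';  python3 - <<'E'
from h import *
print(tool([.428,-.205,.144]))
i=cams.camera_info("scene");im=cams.camera("scene")[:,:,::-1];cv2.imwrite("pics/s3.png",cv2.convertScaleAbs(cv2.resize(im[60:180,150:300],None,fx=5,fy=5,interpolation=cv2.INTER_CUBIC),alpha=2.2,beta=20))
t=cams.camera_info("top");print(t["pose"][:3,3] if hasattr(t["pose"],"shape") else 0)
E
```

```text
time: 4.75
position: [0.4767, -0.0937, 0.2551]
tool_rot: [0.137, 0.991, 0.0, -0.001]
ft_force: [0.5, 1.1, -1.6]
grip_width: 0.0235
grip_force: 15.0
time: 5.38
position: [0.4275, -0.205, 0.2557]
tool_rot: [0.138, 0.99, 0.0, -0.0]
ft_force: [-0.8, 0.3, -0.9]
grip_width: 0.0237
grip_force: 15.0
[-0.05847785  0.01128674 11.16624647]
[0.51594343 0.08393672 1.25726807]
```

View pics/s3.png

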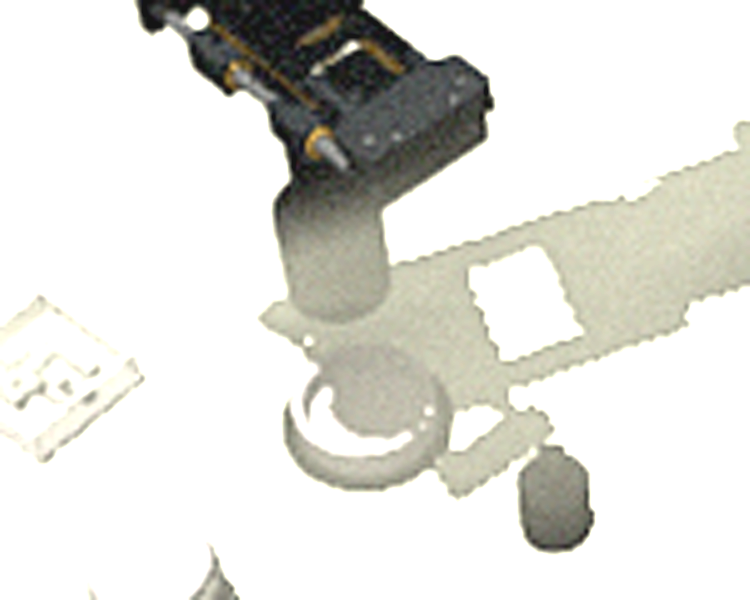

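The cap hangs upright over the holder. Its lower edge is at crop (338,322), and the dish's rim ellipse is centred at about (368,408). I'll check both against the projection before lowering.

Run:
```python
from h import *
i=cams.camera_info("scene");c=lambda p:((proj(i,p)-[150,60])*5).round(0)
th=np.linspace(0,6.28,60)
for n,x,y,z,r in(("cap low edge",.4275,-.205,.1175,.028),("rim out",.428,-.205,.024,.041),("rim in",.428,-.205,.024,.034),("ring",.428,-.205,0,.048)):
    P=np.array([c([x+r*np.cos(t),y+r*np.sin(t),z]) for t in th]);print(n,P.min(0),P.max(0))
```

```text
cap low edge [291. 241.] [397. 321.]
rim out [292. 339.] [438. 453.]
rim in [304. 349.] [426. 443.]
ring [286. 357.] [454. 490.]
```

```bash
python3 -m crank '[[0.1,0.15,3,0,0,0,1],[0,0,3,0,0,0,1],[0,0,2.5,0,0,0,1],[0,0,1.2,0,0,0,1],[0,0,0,0,0,0,1]]'; python3 -m crank '[[0,0,0.5,0,0,0,1],[0,0,0.4,0,0,0,1],[0,0,0.3,0,0,0,1],[0,0,0,0,0,0,1]]'
```

```text
time: 6.05
position: [0.4273, -0.2023, 0.1589]
tool_rot: [0.137, 0.991, 0.0, -0.0]
ft_force: [-0.2, -0.8, -1.2]
grip_width: 0.0236
grip_force: 15.0
time: 6.55
position: [0.4271, -0.2032, 0.1473]
tool_rot: [0.137, 0.991, -0.0, 0.0]
ft_force: [-1.7, -2.8, 0.1]
grip_width: 0.0232
grip_force: 15.0
```

```bash
python3 -m crank '[[0,0,0.2,0,0,0,1],[0,0,0,0,0,0,1]]'; python3 -m crank '[[0,0,0.2,0,0,0,1],[0,0,0,0,0,0,1]]';  python3 - <<'E'
from h import *
im=cams.camera("scene")[:,:,::-1];cv2.imwrite("pics/s4.png",cv2.convertScaleAbs(cv2.resize(im[60:180,150:300],None,fx=5,fy=5,interpolation=cv2.INTER_CUBIC),alpha=1.6,beta=20))
E
```

```text
time: 6.8
position: [0.4271, -0.2031, 0.1452]
tool_rot: [0.137, 0.991, -0.0, 0.0]
ft_force: [-1.2, -2.0, -0.4]
grip_width: 0.0236
grip_force: 15.0
time: 7.05
position: [0.4271, -0.203, 0.1431]
tool_rot: [0.137, 0.991, -0.0, 0.0]
ft_force: [-1.8, -2.9, -0.3]
grip_width: 0.0232
grip_force: 15.0
```

View pics/s4.png

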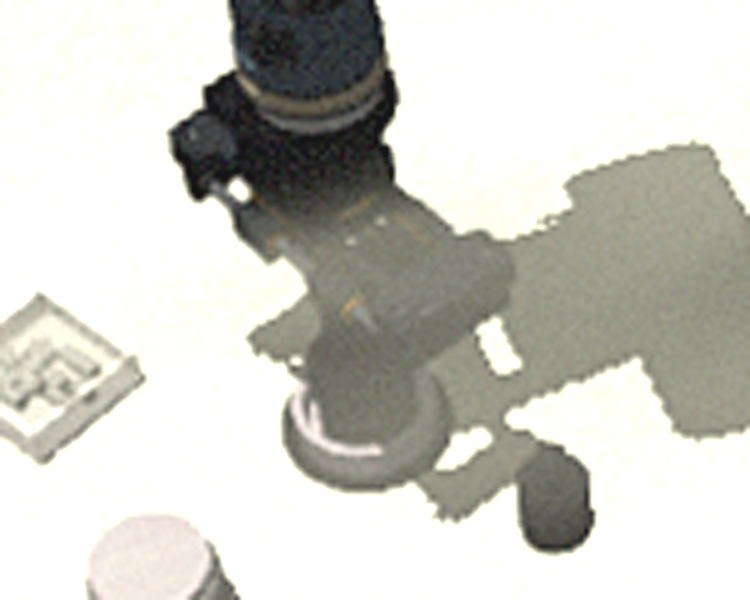

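The cap is inside the dish but sits towards its right side, with a bright crescent of floor showing at crop (320,430). The side force of (-1.8,-2.9) N agrees with that. I'll shift it back towards the centre and finish lowering.

```bash
python3 -m crank '[[0.1,-0.3,0,0,0,0,1],[0,0,0,0,0,0,1]]'; python3 -m crank '[[0,0,0.2,0,0,0,1],[0,0,0,0,0,0,1]]'; python3 -m crank '[[0,0,0.2,0,0,0,1],[0,0,0,0,0,0,1]]'
```

```text
time: 7.35
position: [0.425, -0.205, 0.1431]
tool_rot: [0.138, 0.99, 0.001, -0.0]
ft_force: [-0.4, 0.2, -0.8]
grip_width: 0.0231
grip_force: 15.0
time: 7.6
position: [0.4252, -0.2052, 0.141]
tool_rot: [0.137, 0.991, 0.0, -0.0]
ft_force: [-0.2, -0.8, -0.7]
grip_width: 0.0236
grip_force: 15.0
time: 7.85
position: [0.4253, -0.205, 0.1397]
tool_rot: [0.138, 0.99, 0.0, 0.0]
ft_force: [-0.2, 2.4, 4.9]
grip_width: 0.0237
grip_force: 15.0
```

The cap is on the floor, with 4.9 N upward. Releasing and retreating.

```bash
python3 -m crank '[[0,0,-0.1,0,0,0,0.6],[0,0,0,0,0,0,0.5],[0,0,0,0,0,0,0],[0,0,0,0,0,0,0],[0,0,0,0,0,0,0]]'; python3 -m crank '[[0,0,0,0,0,0,0],[0,0,-3,0,0,0,0],[0,0,-4,0,0,0,0],[0,5,-3,0,0,0,0],[0,5,0,0,0,0,0]]';python3 -m crank '[[-2,5,0,0,0,0,0],[-2,5,0,0,0,0,0],[-2,5,0,0,0,0,0],[0,0,0,0,0,0,0]]'
python3 - <<'E'
from h import *
im=cams.camera("scene")[:,:,::-1];a=cv2.resize(im[90:190,170:270],(390,390),interpolation=cv2.INTER_CUBIC)
t=cams.camera("top")[:,:,::-1];cv2.imwrite("pics/t5full.png",t);b=cv2.resize(t[220:320,320:420],(390,390),interpolation=cv2.INTER_CUBIC)
cv2.imwrite("pics/s5.png",np.hstack([a,b]))
E
```

```text
time: 8.48
position: [0.4253, -0.2055, 0.1402]
tool_rot: [0.138, 0.99, 0.0, -0.0]
ft_force: [-0.2, -0.6, 0.7]
grip_width: 0.0656
grip_force: 0.0
time: 9.1
position: [0.4541, -0.1094, 0.2426]
tool_rot: [0.139, 0.99, -0.001, 0.003]
ft_force: [0.3, 0.6, -1.1]
grip_width: 0.0873
grip_force: 0.0
time: 9.6
position: [0.553, 0.0215, 0.2403]
tool_rot: [0.135, 0.991, 0.0, 0.001]
ft_force: [0.8, -0.9, 0.1]
grip_width: 0.0869
grip_force: 0.0
```

View pics/s5.png

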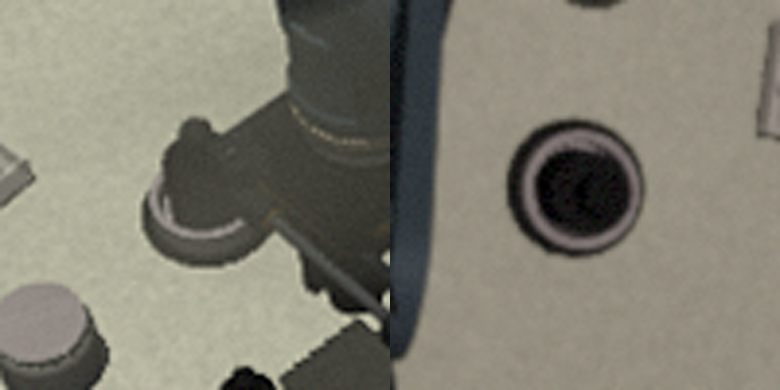

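Scene half: the cap stands upright in the dish at (200,180). Top half: the cap at (584,190) is within the rim centred at (578,188), so it is well centred. Next is the peg.

```bash
python3 - <<'E'
from h import *
t=cv2.imread("pics/t5full.png")
print(tool([.5545,.2185,.136]))
E
python3 -m crank '[[0,4,0,0,0,0,0.3],[0,4,0,0,0,0,0.3],[0,4,0,0,0,0,0.3],[0,3,0,0,0,0,0.3],[0,0,0,0,0,0,0.3]]' 12
python3 - <<'E'
from h import *
print(tool([.5545,.2185,.136]))
E
```

```text
[ 5.00500119 19.29982159 10.37950715]
time: 10.32
position: [0.5916, 0.1632, 0.24]
tool_rot: [0.137, 0.991, -0.0, -0.0]
ft_force: [0.0, -0.2, 0.1]
grip_width: 0.0613
grip_force: 0.0
[ 5.06478563  4.32422407 10.40416488]
```

```bash
python3 -m crank '[[2.5,2.1,0,0,0,0,0.3],[2.5,2.1,0,0,0,0,0.3],[0,0.1,3,0,0,0,0.3],[0,0,3,0,0,0,0.3],[0,0,0,0,0,0,0.3]]' 12
python3 - <<'E'
from h import *
print(tool([.5545,.2185,.136]))
im=cams.camera("scene")[:,:,::-1];a=im[180:300,260:410]
cv2.imwrite("pics/s6.png",cv2.convertScaleAbs(cv2.resize(a,None,fx=5,fy=5,interpolation=cv2.INTER_CUBIC),alpha=1.6,beta=10))
E
```

```text
time: 10.95
position: [0.5535, 0.2157, 0.1782]
tool_rot: [0.138, 0.99, -0.001, -0.003]
ft_force: [0.3, -0.8, 0.3]
grip_width: 0.0616
grip_force: 0.0
[-0.04596831  0.31474908  4.21776058]
```

View pics/s6.png

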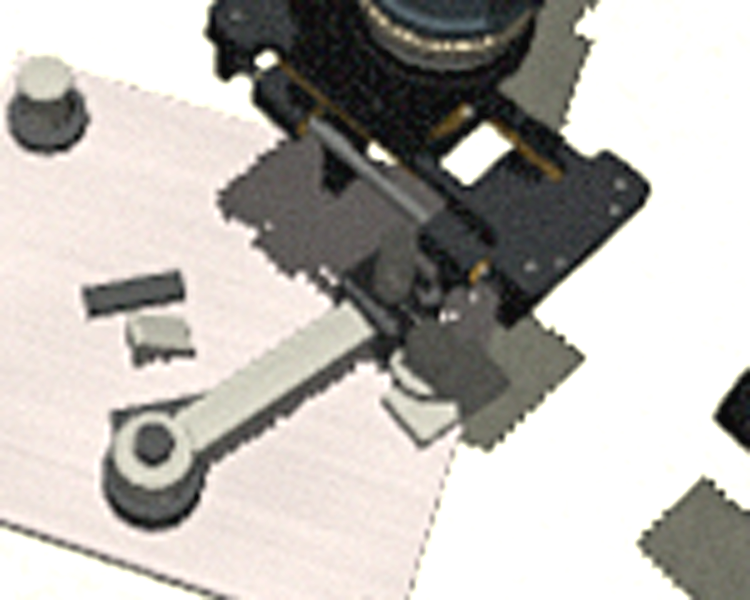

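The peg shows at crop (397,250), against a predicted (397,235), and lies between the fingers at (330,170) and (430,270). Lowering and closing.

```bash
python3 -m crank '[[0,0.3,2,0,0,0,0.3],[0,0,1.5,0,0,0,0.3],[0,0,0.7,0,0,0,0.3],[0,0,0,0,0,0,1],[0,0,0,0,0,0,1]]' 12
python3 -m crank '[[0,0,0,0,0,0,1],[0,0,0,0,0,0,1],[0,0,0,0,0,0,1],[0,0,0,0,0,0,1],[0,0,0,0,0,0,1]]'
python3 - <<'E'
from h import *
from scipy.spatial.transform import Rotation as R
o=robot.get_obs();c=np.array([.6825,.1637]);p=o["position"];r=p[:2]-c
print(np.linalg.norm(r),np.degrees(np.arctan2(r[1],r[0])))
a0=np.arctan2(r[1],r[0]);N=12;Rt=R.from_quat(o["tool_rot"])
q=c+.14*np.array([np.cos(a0),np.sin(a0)])
cur=p[:2]; 
for k in range(1,N+1):
    a=a0+1.24*k/N;t=c+.14*np.array([np.cos(a),np.sin(a)])
    d=Rt.inv().apply([*(t-cur),0])*100;print(k,d.round(2));cur=t
    Rt=Rt*R.from_rotvec([0,0,-.09])
E
```

```text
time: 11.62
position: [0.5567, 0.2209, 0.1388]
tool_rot: [0.137, 0.991, 0.0, 0.0]
ft_force: [-0.1, 0.6, 1.3]
grip_width: 0.048
grip_force: 0.0
time: 12.25
position: [0.5561, 0.2198, 0.1384]
tool_rot: [0.137, 0.991, -0.001, -0.0]
ft_force: [-1.5, -5.5, 3.2]
grip_width: 0.0174
grip_force: 12.0
0.13828675702732052 156.06694606629125
1 [ 0.3  -1.42  0.  ]
2 [ 0.11 -1.44  0.  ]
3 [ 0.09 -1.44  0.  ]
4 [ 0.07 -1.44  0.  ]
5 [ 0.05 -1.44  0.  ]
6 [ 0.04 -1.45  0.  ]
7 [ 0.02 -1.45  0.  ]
8 [-0.   -1.45  0.  ]
9 [-0.02 -1.45  0.  ]
10 [-0.04 -1.45  0.  ]
11 [-0.06 -1.44  0.  ]
12 [-0.08 -1.44  0.  ]
```

```bash
python3 -m crank '[[0.15,-1.42,0,0,0,-0.09,1],[0.1,-1.44,0,0,0,-0.09,1],[0.09,-1.44,0,0,0,-0.09,1],[0.07,-1.44,0,0,0,-0.09,1],[0.05,-1.44,0,0,0,-0.09,1]]'
python3 - <<'E'
from h import *
o=robot.get_obs();r=o["position"][:2]-[.6825,.1637];print(np.linalg.norm(r),np.arctan2(r[1],r[0])%6.283-np.radians(156.3),o["q"])
E
```

```text
time: 12.88
position: [0.5445, 0.1516, 0.1384]
tool_rot: [-0.088, 0.996, 0.001, -0.0]
ft_force: [-2.0, 3.1, 1.2]
grip_width: 0.0176
grip_force: 12.0
0.13857597757661186 0.5006517135166959 [ 0.07292379  0.66908071  1.70602871  0.00342887  0.76715541 -1.67714641]
```

```bash
python3 -m crank '[[0.04,-1.45,0,0,0,-0.09,1],[0.02,-1.45,0,0,0,-0.09,1],[0,-1.45,0,0,0,-0.09,1],[-0.02,-1.45,0,0,0,-0.09,1],[-0.04,-1.45,0,0,0,-0.09,1]]'
python3 - <<'E'
from h import *
o=robot.get_obs();r=o["position"][:2]-[.6825,.1637];print(np.linalg.norm(r),np.arctan2(r[1],r[0])%6.283-np.radians(156.3),o["q"])
E
python3 -m crank '[[-0.06,-1.44,0,0,0,-0.09,1],[-0.08,-1.44,0,0,0,-0.09,1],[0,0,0,0,0,0,1]]'
python3 - <<'E'
from h import *
o=robot.get_obs();r=o["position"][:2]-[.6825,.1637];print(np.linalg.norm(r),np.arctan2(r[1],r[0])%6.283-np.radians(156.3),o["q"])
E
```

```text
time: 13.5
position: [0.5673, 0.0847, 0.1383]
tool_rot: [-0.308, 0.951, 0.002, -0.003]
ft_force: [-5.8, 7.3, 5.7]
grip_width: 0.0174
grip_force: 12.0
0.139732284290923 1.0144906228527697 [-0.04765546  0.67796384  1.68071277  0.00363461  0.7898145  -2.2477292 ]
time: 13.88
position: [0.5867, 0.0617, 0.1382]
tool_rot: [-0.391, 0.92, 0.002, -0.003]
ft_force: [-6.2, -0.5, 6.3]
grip_width: 0.0173
grip_force: 12.0
0.1399805268265789 1.2303159627460878 [-8.47300867e-02  6.93089583e-01  1.63799427e+00  4.84420724e-04
  8.17021022e-01 -2.45983972e+00]
```

The hammer is at about 1.23, past the catch. Easing it back onto the catch.

```bash
python3 -m crank '[[0,0.5,0,0,0,0,1],[0,0.5,0,0,0,0,1],[0,0.2,0,0,0,0,1],[0,0,0,0,0,0,1]]'
python3 - <<'E'
from h import *
o=robot.get_obs();r=o["position"][:2]-[.6825,.1637];print(np.linalg.norm(r),np.arctan2(r[1],r[0])%6.283-np.radians(156.3))
E
```

```text
time: 14.38
position: [0.5799, 0.0693, 0.1382]
tool_rot: [-0.392, 0.92, -0.001, -0.001]
ft_force: [-3.5, -5.4, 3.1]
grip_width: 0.0176
grip_force: 12.0
0.13943383853726837 1.1570190061659846
```

The tangential force on the tool has flipped from -3.8 N to +1.7 N, so the catch is carrying the hammer. Opening slowly and lifting off.

```bash
python3 -m crank '[[0,0,0,0,0,0,0.7],[0,0,0,0,0,0,0.6],[0,0,0,0,0,0,0.4],[0,0,0,0,0,0,0.3],[0,0,0,0,0,0,0.3]]'; python3 -m crank '[[0,0,0,0,0,0,0.3],[0,0,-2,0,0,0,0.3],[0,0,-3,0,0,0,0.3],[0,0,-3,0,0,0,0.3],[0,0,0,0,0,0,1]]'
python3 - <<'E'
from h import *
print(tool([.5345,.0155,.135]))
im=cams.camera("scene")[:,:,::-1];a=im[170:290,230:380]
cv2.imwrite("pics/s7.png",cv2.convertScaleAbs(cv2.resize(a,None,fx=5,fy=5,interpolation=cv2.INTER_CUBIC),alpha=1.6,beta=10))
E
```

```text
time: 15.0
position: [0.5803, 0.0701, 0.1382]
tool_rot: [-0.391, 0.92, -0.0, 0.0]
ft_force: [0.7, 0.4, 0.0]
grip_width: 0.0564
grip_force: 0.0
time: 15.62
position: [0.5817, 0.07, 0.2206]
tool_rot: [-0.391, 0.92, -0.001, 0.003]
ft_force: [-0.3, 1.0, 0.3]
grip_width: 0.0563
grip_force: 0.0
[ 7.23003528 -0.33765644  8.53415337]
```

View pics/s7.png

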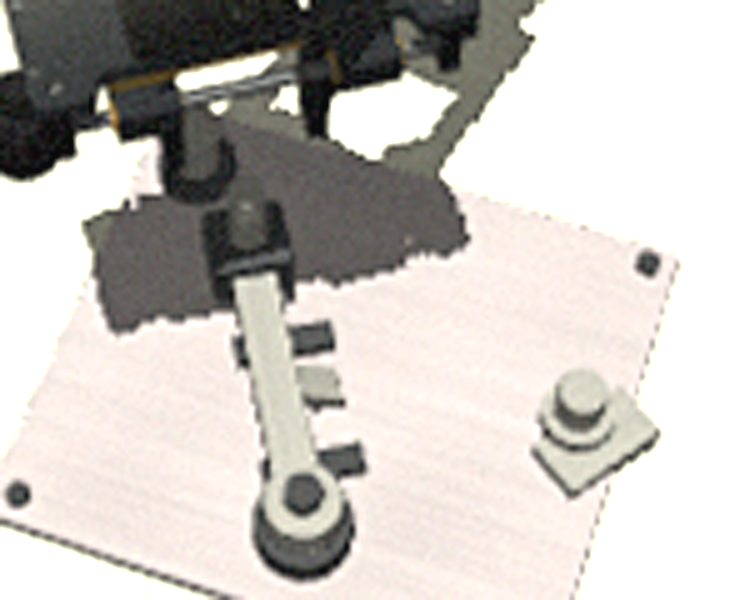

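The hammer stands cocked by itself, with the head at crop (248,240) and the stud bare at (580,400). The trigger button shows at about (197,180). Shutting the fingers over it.

```bash
python3 -m crank '[[3.6,-0.17,0,0,0,0,1],[3.6,-0.17,0,0,0,0,1],[0,0,0,0,0,0,1],[0,0,0,0,0,0,1],[0,0,0,0,0,0,1]]'; python3 -m crank '[[0,0,3,0,0,0,1],[0,0,3,0,0,0,1],[0,0,2,0,0,0,1],[0,0,0,0,0,0,1]]'
python3 - <<'E'
from h import *
print(tool([.5345,.0155,.126]))
i=cams.camera_info("scene");print((proj(i,[.5345,.0155,.056])-[230,170])*5)
E
```

```text
time: 16.3
position: [0.5333, 0.0163, 0.2178]
tool_rot: [-0.392, 0.92, 0.0, 0.0]
ft_force: [-0.2, -0.0, 0.4]
grip_width: 0.0059
grip_force: 0.0
time: 16.8
position: [0.5322, 0.0165, 0.1367]
tool_rot: [-0.392, 0.92, 0.001, -0.001]
ft_force: [-0.1, 0.3, -0.1]
grip_width: 0.0004
grip_force: 0.0
[-0.08699449 -0.23542705  1.07089108]
[197.96831925 119.50866342]
```

```bash
python3 -m crank '[[-0.1,-0.2,0.6,0,0,0,1],[0,0,0.5,0,0,0,1],[0,0,0,0,0,0,1]]'; python3 -m crank '[[0,0,0.4,0,0,0,1],[0,0,0.3,0,0,0,1],[0,0,0.3,0,0,0,1],[0,0,0,0,0,0,1],[0,0,0,0,0,0,1]]'
```

```text
time: 17.18
position: [0.535, 0.0151, 0.1274]
tool_rot: [-0.391, 0.92, -0.0, 0.0]
ft_force: [-1.0, 0.6, 0.2]
grip_width: 0.0006
grip_force: 0.0
time: 17.8
position: [0.535, 0.0151, 0.1176]
tool_rot: [-0.391, 0.92, -0.0, 0.0]
ft_force: [-0.4, 0.2, 3.8]
grip_width: 0.0005
grip_force: 1.8
```

```bash
python3 -m crank '[[0,0,0.2,0,0,0,1],[0,0,0.1,0,0,0,1],[0,0,0,0,0,0,1],[0,0,0,0,0,0,1]]'; python3 -m crank '[[0,0,-2,0,0,0,1],[0,0,-5,0,0,0,1],[0,0,-5,0,0,0,1],[3,0,-2,0,0,0,1],[0,0,0,0,0,0,1]]'
python3 - <<'E'
from h import *
im=cams.camera("scene")[:,:,::-1];a=im[90:290,160:400]
cv2.imwrite("pics/s8.png",cv2.convertScaleAbs(cv2.resize(a,None,fx=3,fy=3,interpolation=cv2.INTER_CUBIC),alpha=1.4,beta=10))
E
```

```text
time: 18.3
position: [0.535, 0.0151, 0.1143]
tool_rot: [-0.391, 0.92, -0.0, 0.0]
ft_force: [0.4, -0.5, 4.1]
grip_width: 0.0005
grip_force: 2.1
time: 18.92
position: [0.5134, -0.007, 0.2553]
tool_rot: [-0.391, 0.921, -0.0, 0.001]
ft_force: [0.9, 0.1, -0.1]
grip_width: 0.0007
grip_force: 0.0
```

View pics/s8.png

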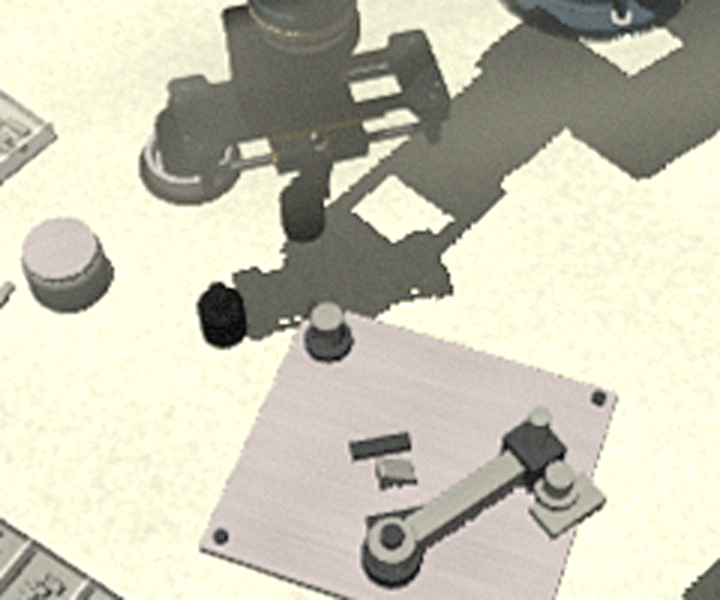

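The hammer is back against the stud at crop (540,455), the trigger is up at (327,325), the cap stands in its holder at (190,150), and the robot is clear of everything. Handing in.

```bash
python3 -m crank '[[0,0,-1,0,0,0,1],[0,0,0,0,0,0,1],[0,0,0,0,0,0,1]]' | head -2; python3 -c "
from rig import ticket
print(ticket.hand_in())"
```

```text
time: 19.35
position: [0.5142, -0.0062, 0.2637]
the job is handed in; nothing more can be done
None
```

The job is handed in at about 19 s, verdict not shown: the cap stands upright in its holder, the hammer was cocked, let go and released by the trigger, and it rests against the stud with the trigger up.

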